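# Eject the control cartridge and trap it on the channel

## Robot

A 6-joint arm with a two-finger parallel gripper is mounted at the origin on the work surface. World frame = base frame: x ahead of the robot, y to its left, z up, the work surface at z = 0. Lengths are in m, angles in rad, forces in N, time in s.
With the tool pointing down it reaches from about 0.3 to 0.95 m from the base axis. Payload 3.1 kg.
Tool frame: the origin (TCP) lies at the very end of the fingers, on their centre line; the grasp point (between the pads) lies 19 mm behind it; z points along the fingers, y is the direction in which the jaws open and shut (so a half turn about z gives the same grasp; the last joint's range is limited). The gripper opens to 85 mm and grips with 20 to 120 N. Pads are 22 mm wide; open, the fingers measure 114 mm over their backs; the gripper's body (76 mm by 85 mm) begins 54 mm behind the grasp point. The pads swing forward as they close: fully open they stand 13 mm farther back than shut.
Start: joints at [1.259, 0.308, 1.634, -0, 1.2, -0.07], TCP at [0.15, 0.607, 0.231] pointing down, gripper open.
Joint ranges: [-3.06, 3.06], [-0.79, 1.96], [0.05, 2.63], [-1.19, 4.34], [0.05, 2.64], [-2.94, 2.94]. Speed limits (rad/s): [2.79, 2.79, 3.14, 3.14, 3.14, 3.14].

## Interface

Orientations are given as a rotation vector (axis times angle).
In Python, from workcell import env gives the robot as it stands. The module is installed in compiled form; this text tells all that it offers. Calls block until the motion is done:
- env.move_to(position, orientation): joint-space move of the TCP to a pose.
- env.movel(position, feed=0.15, frame=None, contact_N=None): straight line of the TCP; frame=None keeps the orientation; feed is the mean speed in m/s. With contact_N (N) it stops when the force on the tool has changed by that much, and returns True; else False.
- env.move_j(angles): joint-space move.
- env.let_go() and env.gripper_close(squeeze=None): open the fingers fully, or close them until they stop; squeeze is the grip in N (None keeps the last).
- env.hold(seconds).
- env.ik(position, orientation): joint angles nearest the present ones, or None.
- env.sense(): the state.
- env.read_camera(name): name is "scene" or "top" or "wrist"; returns a dict with "img" (384x512x3 uint8, blue, green, red), "z_map" (384x512 float32, m along the optical axis (not along the pixel's ray), 0 where there is no reading), "camera_matrix" (3x3 intrinsics, pixels), "R" (3x3) and "t" (3): a world point X has camera coordinates R X + t; the wrist camera has in their place "hand_eye" (4x4, takes a point from camera to tool coordinates, whose origin is the TCP and whose axes are the flange's). Camera axes: x right, y down, z forward; pixel columns grow to the right and rows downward; lengths in m; the calibration is good to about 2 mm. A picture is of the moment at which its call begins: read the wrist's pose just before it.
A pose or a line that the arm cannot do raises env.Unreachable and nothing moves.
- env.finish_job(): hands the job in, once; it reports no verdict.
Trained networks look in a picture, given as the dict that the camera call returned (one of the last four; its "shot" number tells which), for a name from the list of things; names that differ only in an ending like _2 or _b are one class to them, and where a whole thing is asked for, a point or a joint stands for the part that bears it (a point fixed in the world has none). Each returns a list of dicts, best first, with "confidence" (0 to 1); they miss things now and then, are a little off and sometimes report something else, mostly with a low value. They report only what shows in the picture. A call takes as long as a camera call. They do not tell look-alikes from the thing itself.
- env.boxes_of(picture, thing): "centre" ([x, y, z] in m, in the coordinates of the camera as it stood for that picture, good to about 4 mm: the middle of the surface that is visible of it).
- env.outline_of(picture, thing): "region" (384x512 bool, what is visible of it).
The state is a dict: "clock": time; "joint_pos": joint angles; "joint_vel": joint speeds; "joint_efforts": joint torques, N m; "tool_pos": TCP position; "tool_rot": TCP orientation; "ft_force": force on the tool from outside, world axes, zero at the start; "torque": the same for the moment, N m; "opening": finger opening in m.
Only numpy, scipy, OpenCV 4.12 (cv2) and the standard library are available. Lean on these libraries where they do the work, as an engineer would, in place of code of your own. Each camera call takes 0.05 s, during which the arm holds its last target.

## Task

Eject the control cartridge from the reader without losing it down the channel: with a fingertip press the eject key beside the channel, and with the other finger trap the cartridge as it springs out past its catch, before it slides off the end of the channel into the waste tray. Only touch it, never pick it up, and leave the tube rack, the reagent bottle and the used cartridge where they are. The program finishes while holding: the cartridge stands still on the channel, out of its catch and stopped by the finger.

Things in the scene. Friction and masses are not known exactly. Their poses are not given: they have to be found in the camera images.
- reader: Cream wedge-shaped benchtop reader, fixed, 205 mm long, 150 mm wide (y -58 to +92), up to 160 mm high. Origin on the bench below channel's origin; z up; the cartridge comes out towards -x. A low hood covers the bay from x = +42 mm back (top at its front edge 120 mm over the bench, rising to the rear). A fixed grey waste tray, 28 mm high, reaches from under the channel's end to x = -192 mm.
- channel: Metal-lined outlet channel, 36 mm wide, open on top, sloping down 25 degrees. Origin on the middle of its floor, level with the middle of the eject key, 68 mm above the bench; x points up the slope to the bay, y as the reader's, z square to the floor. Floor from x = -67 mm (open end over the waste tray) into the bay; hood from x = 58 mm up. The deck on both sides stands 4.5 mm above the floor.
- cartridge: Control cartridge, light grey, loose, 100 g: 70 long (x) x 32 x 18 mm high; origin mid underside. Starts in the bay at x = 75 mm of the channel, its front end (-x) at x = 40 mm, showing out of the hood; a catch there holds it against a spring ejector. Released, it is pushed 25 mm down and then runs on by its weight, off the end within 0.3 s, unless stopped. Out 10 mm, it is clear of the catch.
- eject_key (a joint): How far the eject key is pressed, in m: 0 up, 0.007 fully down. It moves vertically against a spring, about 3 N rising to 5 N. The catch lets go near 0.004 and rises again with the key; it does not hinder a cartridge that is already out.
- eject_key_top (a point): Middle of the top of the eject key: wide grey ribbed key on the deck, 52 mm to the +y side of the channel's middle; 49 mm across (y) by 33 mm along the slope. Its top slopes like the channel, 11.5 mm above channel floor level when up, 5 mm when fully down (square to the slope): a second finger at equal height then stands 5 mm above the channel floor, below the cartridge's top.
- used_cartridge: A used cartridge of the same shape (70 x 32 x 18 mm) lying in the waste tray; leave it. Origin at the middle of its underside.
- tube_rack: White rack with three capped tubes, 130 x 45 mm, 102 mm high, standing on the bench beyond the reader's +y side; leave it. Origin at the middle of its underside.
- reagent_bottle: Amber bottle, 56 mm wide, 115 mm high, on the bench on the reader's -y side; leave it. Origin at the middle of its underside.
Not all that is in view belongs to the job. Leave any blue look-alike of the cartridge alone.

How it is judged:
On the way:
1. a fingertip presses the eject key (more than 3 mm down) (value of joint eject_key above 0.003 m and contact force between the fingers and channel above 0.5 N).
At the end, for the whole second after the job is handed in: The cartridge has come out of its bay by 10 to 105 mm along the channel (clear of the catch, its front not past the end), lies flat on the channel floor (within 6 mm and 7 degrees), stands still (under 10 mm/s), and a finger is still against it (more than 0.05 N) (x of cartridge in the frame of channel between -0.03 and 0.065 m and y of cartridge in the frame of channel between -0.006 and 0.006 m and z of cartridge in the frame of channel below 0.006 m and angle between the z axis of cartridge and the z axis of channel, either way round below 0.12 rad and contact force between the fingers and cartridge above 0.05 N and linear speed of cartridge below 0.01 m/s); the arm keeps its last pose, push and grip.
It fails at once if the cartridge is lifted off the channel floor (more than 12 mm) (z of cartridge in the frame of channel above 0.012 m).
It fails at once if the cartridge leaves the end of the channel (x of cartridge in the frame of channel below -0.05 m).
It fails at once if the used cartridge is moved more than 15 mm (distance of used_cartridge from where it was at the start of the episode above 0.015 m).
It fails at once if the tube rack is moved more than 15 mm (distance of tube_rack from where it was at the start of the episode above 0.015 m).
It fails at once if the reagent bottle is moved more than 15 mm (distance of reagent_bottle from where it was at the start of the episode above 0.015 m).
It also fails if it takes over 32 s, if anything falls off the work surface, if the arm or the gripper's body presses on something with over 40 N, if the wrist force passes 120 N, or if a joint passes its speed limit or range.

## Working session

There is one attempt and no reset: what is moved stays moved. The work goes in short steps, each a Python script; the robot and the scene stay as the last script left them, time stands still between calls to the robot, and variables do not carry over. Pictures are saved under pics/ and viewed, and the job is handed in when it is done.

```bash
mkdir -p pics; ls; python3 - <<'E'
from workcell import env
import cv2,numpy as np
s=env.sense();print({k:np.round(v,4) for k,v in s.items()})
for n in("scene","top"):
    p=env.read_camera(n);cv2.imwrite(f"pics/{n}0.png",p["img"])
    print(n,p["camera_matrix"].tolist(),np.round(p["R"],4).tolist(),p["t"])
    for th in("reader","channel","cartridge","eject_key","eject_key_top","used_cartridge","tube_rack","reagent_bottle"):
        for b in env.boxes_of(p,th)[:3]:
            print(th,round(b["confidence"],2),np.round(np.array(p["R"]).T@(np.array(b["centre"])-p["t"]),4))
    np.savez(f"{n}0.npz",z=p["z_map"],img=p["img"],K=p["camera_matrix"],R=p["R"],t=p["t"])
print(env.sense()["clock"])
E
```

```text
pics
{'clock': np.float64(0.0), 'joint_pos': array([ 1.2593,  0.309 ,  1.6352,  0.    ,  1.1997, -0.0697]), 'joint_vel': array([ 0.0009,  0.0004,  0.0003,  0.0004, -0.0001, -0.    ]), 'joint_efforts': array([-1.20000e-03, -4.15252e+01, -2.76664e+01, -3.00000e-04,
        1.04000e-02, -0.00000e+00]), 'tool_pos': array([0.1495, 0.606 , 0.23  ]), 'tool_rot': array([-0.3789, -3.1182,  0.0036]), 'ft_force': array([-0.5445,  0.213 , -0.4401]), 'torque': array([-0.0215, -0.0487,  0.0063]), 'opening': np.float64(0.0855)}
scene [[362.31200233860164, 0.0, 251.0196973617073], [0.0, 362.31200233860164, 193.5600062642447], [0.0, 0.0, 1.0]] [[0.8609, 0.5087, -0.0068], [0.2852, -0.4935, -0.8217], [-0.4213, 0.7054, -0.57]] [-0.53725935 -0.03143051  0.88140968]
reader 0.97 [0.5654 0.0158 0.0573]
channel 0.81 [0.5618 0.0272 0.0707]
cartridge 0.83 [0.5472 0.0829 0.1037]
eject_key 0.97 [0.5167 0.0242 0.0786]
eject_key_top 0.69 [0.5234 0.0209 0.0786]
used_cartridge 0.98 [ 0.6414 -0.0705  0.0187]
used_cartridge 0.37 [0.3753 0.0097 0.0533]
tube_rack 0.55 [0.3745 0.0057 0.0506]
tube_rack 0.46 [0.5616 0.0182 0.056 ]
top [[434.75948638428525, 0.0, 258.3245478990473], [0.0, 434.75948638428525, 194.03960491518748], [0.0, 0.0, 1.0]] [[-0.0002, -0.9999, 0.0151], [-0.9907, -0.0019, -0.1362], [0.1362, -0.015, -0.9906]] [0.08777414 0.57286597 0.82053022]
reader 0.72 [0.5539 0.0311 0.073 ]
reader 0.65 [0.5462 0.0527 0.0777]
channel 0.6 [0.5555 0.0308 0.0709]
cartridge 0.71 [0.4462 0.3417 0.0139]
cartridge 0.66 [0.5148 0.0244 0.0766]
cartridge 0.46 [0.5476 0.079  0.1058]
eject_key 0.62 [0.517  0.0272 0.0792]
eject_key 0.55 [0.6911 0.1351 0.0773]
eject_key_top 0.69 [0.5125 0.0303 0.0797]
used_cartridge 0.69 [ 0.629  -0.0666  0.0202]
used_cartridge 0.56 [0.554  0.0314 0.0704]
tube_rack 0.72 [0.3519 0.0352 0.049 ]
reagent_bottle 0.75 [0.6898 0.13   0.0774]
0.9
```

View pics/scene0.png

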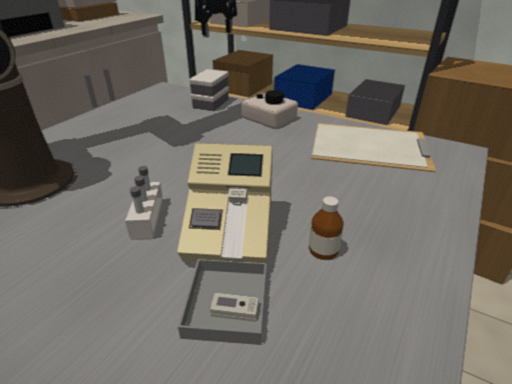

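View pics/top0.png

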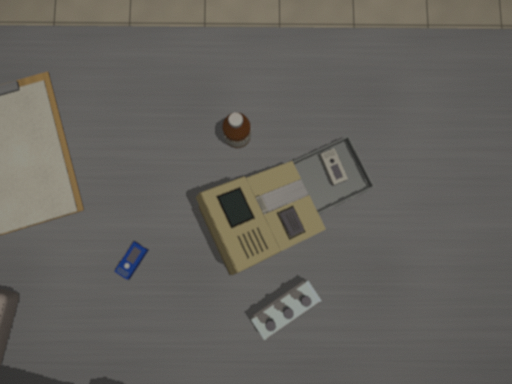

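The scene view shows the channel at about (236,225), the key at (206,218) and the tray below them. In the top view the channel is at (283,196) and the key at (291,221). The blue decoy is at (131,260), off to the side. Next I fit the reader pose from depth.

```bash
cat > fit.py <<'E'
import numpy as np,cv2
from scipy.optimize import least_squares
def cloud(n):
    d=np.load(f"{n}0.npz");z=d["z"];K=d["K"];v,u=np.mgrid[:z.shape[0],:z.shape[1]]
    P=np.stack([(u-K[0,2])/K[0,0]*z,(v-K[1,2])/K[1,1]*z,z],-1)
    W=(P-d["t"])@d["R"]; W[z==0]=np.nan
    return W,d["img"]
for n in("top","scene"):
    W,img=cloud(n)
    # ortho map
    x0,x1,y0,y1=.38,.75,-.2,.2
    m=np.isfinite(W[...,0])&(W[...,0]>x0)&(W[...,0]<x1)&(W[...,1]>y0)&(W[...,1]<y1)
    p=W[m]
    tall=p[(p[:,2]>.05)]
    # deck plane: ransac-ish on normals: points in z .05-.115, fit plane near expected
    best=None;rng=np.random.default_rng(0)
    c=p[(p[:,2]>.045)&(p[:,2]<.12)&(np.hypot(p[:,0]-.54,p[:,1]-.03)<.11)]
    for _ in range(3000):
        a,b,d=c[rng.choice(len(c),3,False)]
        nn=np.cross(b-a,d-a);L=np.linalg.norm(nn)
        if L<1e-5: continue
        nn/=L; nn*=np.sign(nn[2])
        if not .85<nn[2]<.95: continue
        k=(abs((c-a)@nn)<.0015).sum()
        if best is None or k>best[0]: best=(k,nn,a)
    k,nn,a=best; inl=c[abs((c-a)@nn)<.002]; mu=inl.mean(0); nn=np.linalg.svd(inl-mu)[2][2]; nn*=np.sign(nn[2])
    print(n,"plane",k,len(c),nn,"tilt",np.degrees(np.arccos(nn[2])),"yaw of reader x (uphill)",np.degrees(np.arctan2(-nn[1],-nn[0])))
    r=cv2.minAreaRect((inl[:,:2]*1000).astype(np.float32));print(r)
    np.save(f"deck_{n}.npy",inl)
E
python3 fit.py
python3 - <<'E'
import cv2,numpy as np
for n,(r0,r1,c0,c1) in {"top":(120,290,180,390),"scene":(130,350,120,350)}.items():
    cv2.imwrite(f"pics/{n}0c.png",cv2.resize(cv2.imread(f"pics/{n}0.png")[r0:r1,c0:c1],None,fx=2.7,fy=2.7,interpolation=cv2.INTER_CUBIC))
E
```

```text
top plane 1975 3874 [ 0.18231693 -0.38062318  0.90657958] tilt 24.963126626524872 yaw of reader x (uphill) 115.59422809595313
((549.6570434570312, 35.41168212890625), (149.57608032226562, 100.0354232788086), 25.64634895324707)
scene plane 3196 5930 [ 0.18109895 -0.37972719  0.90719922] tilt 24.87887055776197 yaw of reader x (uphill) 115.49734160030647
((549.1746826171875, 39.320343017578125), (150.36288452148438, 116.4979248046875), 25.20448875427246)
```

View pics/top0c.png

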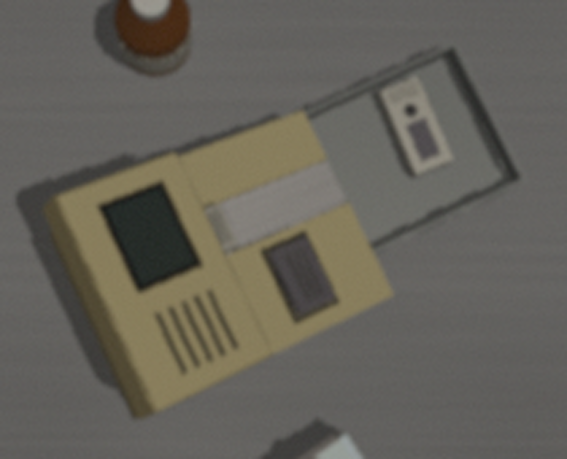

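View pics/scene0c.png

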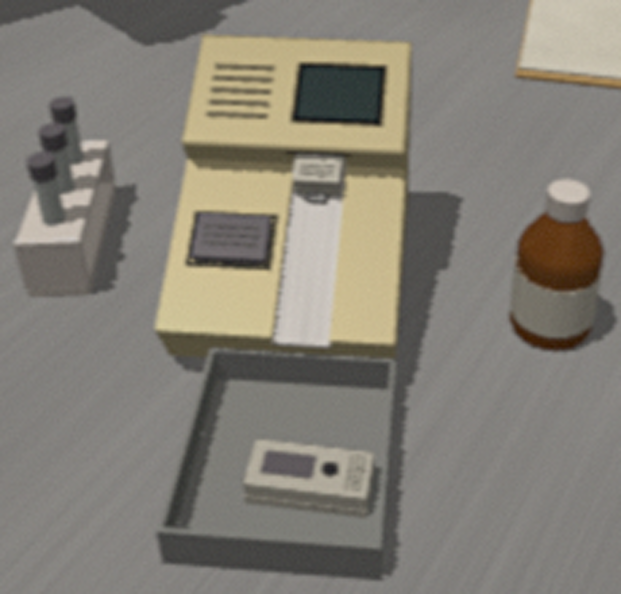

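```bash
cat > fit2.py <<'E'
import numpy as np,cv2
yaw=np.radians(115.5);ex=np.array([np.cos(yaw),np.sin(yaw),0]);ey=np.array([-ex[1],ex[0],0])
for n in("top","scene"):
    q=np.load(f"deck_{n}.npy");a=q@ex;b=q@ey
    pb=np.percentile(b,[.5,99.5]);pa=np.percentile(a,[.5,99.5])
    print(n,"lat",pb,"w",np.ptp(pb),"mid-17mm",pb.mean()-.017,"along",pa, "front+67cos25:",pa[0]+.067*np.cos(np.radians(25)))
    # deck plane height at: channel origin deck z = 68 + 4.5/cos25
    A=np.c_[a,np.ones(len(a))];c=np.polyfit(a,q[:,2],1);print(" slope",np.degrees(np.arctan(c[0])),"a at z=.068+.00497:",(.068+.0045/np.cos(.4363)-c[1])/c[0])
for nm,P in dict(s=[.5167,.0242,.0786],t=[.517,.0272,.0792],s2=[.5234,.0209,.0786],t2=[.5125,.0303,.0797]).items():
    P=np.array(P);print("key",nm,P@ex+.0115*np.sin(.4363),P@ey-.052)
E
python3 fit2.py
```

```text
top lat [-0.58571324 -0.43665156] w 0.14906167728254432 mid-17mm -0.5281823983317918 along [-0.25373286 -0.1551554 ] front+67cos25: -0.1930102355606469
 slope 24.9406647929674 a at z=.068+.00497: -0.19283352569659573
scene lat [-0.58721182 -0.43829534] w 0.14891648082250863 mid-17mm -0.5297535784118018 along [-0.25729893 -0.14441104] front+67cos25: -0.19657630405628718
 slope 24.864894203475263 a at z=.068+.00497: -0.19602713444201167
key s -0.1957427466156043 -0.5287841849663338
key t -0.1931641440915972 -0.5303464938420637
key s2 -0.2016057024025744 -0.5334108197520104
key t2 -0.18842882977447525 -0.527619444462595
```

```bash
cat > geo.py <<'E'
import numpy as np
from scipy.spatial.transform import Rotation as Ro
yaw=np.radians(115.5);ex=np.array([np.cos(yaw),np.sin(yaw),0]);ey=np.array([-ex[1],ex[0],0])
O=-.1948*ex-.529*ey+np.array([0,0,.068])
s=np.radians(25)
RC=np.c_[np.cos(s)*ex+np.sin(s)*np.array([0,0,1]),ey,-np.sin(s)*ex+np.cos(s)*np.array([0,0,1])]
w=lambda p:O+RC@np.asarray(p)      # channel->world
c=lambda P:RC.T@(np.asarray(P)-O)
def pose(pk,pc,flip=False):
    """fingers: +: key finger, channel finger in channel coords at xy; returns mid xy, rotvec"""
    d=np.array([pk[0]-pc[0],pk[1]-pc[1],0]);d/=np.linalg.norm(d)
    if flip:d=-d
    z=np.array([0,0,-1.]);x=np.cross(d,z)
    return (np.array(pk)+np.array(pc))/2,Ro.from_matrix(RC@np.c_[x,d,z]).as_rotvec()
E
python3 - <<'E'
from geo import *
import cv2
from workcell import env
def box(x0,x1,y0,y1,z): return [[x0,y0,z],[x1,y0,z],[x1,y1,z],[x0,y1,z]]
shapes=[box(-.067,.058,-.018,.018,0),box(-.0165,.0165,.0275,.0765,.0115),box(.04,.11,-.016,.016,.018),box(-.067,.058,-.058,.092,.0045)]
for n in("top","scene"):
    d=np.load(f"{n}0.npz");im=cv2.resize(d["img"],None,fx=3,fy=3)
    for sh in shapes:
        q=np.array([d["R"]@w(p)+d["t"] for p in sh]);q=q@d["K"].T;q=q[:,:2]/q[:,2:]
        cv2.polylines(im,[np.int32(q*3+1)],True,(0,255,0),1)
    r={"top":(120,290,180,390),"scene":(130,350,120,350)}[n]
    cv2.imwrite(f"pics/{n}_ov.png",im[r[0]*3:r[1]*3,r[2]*3:r[3]*3][:600])
print(O)
for ang in(40,45,50):
  a=np.radians(ang);D=.0995
  pk=np.array([.012,.066]);pc=pk-D*np.array([np.sin(a),np.cos(a)])
  for f in(0,1):
    m,rv=pose(pk,pc,f)
    for h in(.06,.005):
        j=env.ik(w([*m,h]),rv);print(ang,np.round(pc,3),f,h,None if j is None else np.round(j,2))
E
```

```text
[0.56133118 0.05191676 0.068     ]
40 [-0.052 -0.01 ] 0 0.06 None
40 [-0.052 -0.01 ] 0 0.005 None
40 [-0.052 -0.01 ] 1 0.06 [-0.26  0.48  1.73  0.34  1.25 -0.17]
40 [-0.052 -0.01 ] 1 0.005 [-0.23  0.53  1.78  0.37  1.15 -0.19]
45 [-0.058 -0.004] 0 0.06 None
45 [-0.058 -0.004] 0 0.005 None
45 [-0.058 -0.004] 1 0.06 [-0.27  0.48  1.73  0.34  1.25 -0.09]
45 [-0.058 -0.004] 1 0.005 [-0.24  0.53  1.78  0.37  1.15 -0.11]
50 [-0.064  0.002] 0 0.06 None
50 [-0.064  0.002] 0 0.005 None
50 [-0.064  0.002] 1 0.06 [-0.28  0.48  1.73  0.34  1.25 -0.01]
50 [-0.064  0.002] 1 0.005 [-0.25  0.53  1.78  0.36  1.15 -0.02]
```

View pics/top_ov.png

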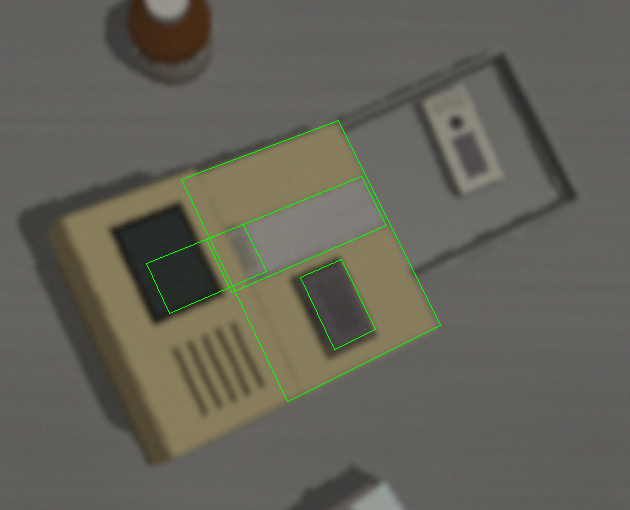

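View pics/scene_ov.png

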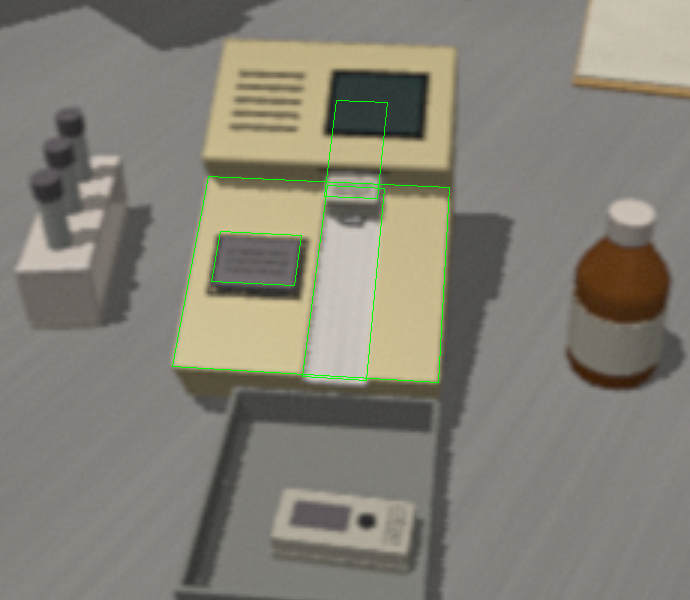

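The overlay agrees to within about 2 mm, and IK exists for the diagonal pose with the jaw line turned 45° to the channel. That turn lets the fixed ~100 mm finger spacing reach both the key and the channel. Next I hover and check the real fingertip positions.

```bash
python3 - <<'E'
from geo import *
import cv2
from workcell import env
a=np.radians(45);D=.0995
pk=np.array([.012,.066]);pc=pk-D*np.array([np.sin(a),np.cos(a)])
m,rv=pose(pk,pc,1)
env.move_to(w([*m,.16]),rv)
env.movel(w([*m,.045]),feed=.15)
s=env.sense();print(s["clock"],c(s["tool_pos"]),s["opening"],s["ft_force"],m)
Rt=Ro.from_rotvec(s["tool_rot"]).as_matrix();print(np.round(RC.T@Rt,3))
for n in("scene","top","wrist"):
    p=env.read_camera(n);cv2.imwrite(f"pics/{n}1.png",p["img"])
    if n=="wrist": np.savez("wrist1.npz",z=p["z_map"],img=p["img"],K=p["camera_matrix"],H=p["hand_eye"],Rt=Rt,tp=s["tool_pos"]);print(p["hand_eye"])
    else: np.savez(f"{n}1.npz",z=p["z_map"],img=p["img"],K=p["camera_matrix"],R=p["R"],t=p["t"])
E
```

```text
4.575 [-0.02347197  0.0300349   0.04598223] 0.08538689203876193 [-0.86964563 -0.53346295 -0.39165166] [-0.02317856  0.03082144]
[[ 0.708 -0.707 -0.001]
 [-0.707 -0.708 -0.001]
 [ 0.     0.002 -1.   ]]
[[-1.51625667e-03 -9.63766515e-01 -2.66742959e-01  6.73609017e-02]
 [ 9.99998610e-01 -1.27633869e-03 -1.07280086e-03  1.06704057e-03]
 [ 6.93475190e-04 -2.66744215e-01  9.63767110e-01 -1.42321850e-01]
 [ 0.00000000e+00  0.00000000e+00  0.00000000e+00  1.00000000e+00]]
```

```bash
python3 - <<'E'
from geo import *
import cv2
d=np.load("wrist1.npz");H=d["H"];im=d["img"].copy()
T=np.eye(4);T[:3,:3]=d["Rt"];T[:3,3]=d["tp"];M=np.linalg.inv(T@H)
def box(x0,x1,y0,y1,z): return [[x0,y0,z],[x1,y0,z],[x1,y1,z],[x0,y1,z]]
im=cv2.resize(im,None,fx=1.5,fy=1.5)
for sh in [box(-.067,.058,-.018,.018,0),box(-.0165,.0165,.0275,.0765,.0115),box(.04,.11,-.016,.016,.018)]:
    q=np.array([M[:3,:3]@w(p)+M[:3,3] for p in sh])@d["K"].T;q=q[:,:2]/q[:,2:]
    cv2.polylines(im,[np.int32(q*1.5)],True,(0,255,0),1)
cv2.imwrite("pics/wrist1ov.png",im)
# finger points in tool frame from wrist depth
z=d["z"];K=d["K"];v,u=np.mgrid[:384,:512]
P=np.stack([(u-K[0,2])/K[0,0]*z,(v-K[1,2])/K[1,1]*z,z],-1)@H[:3,:3].T+H[:3,3]
k=(z>0)&(P[...,2]<.018)&(P[...,2]>-.04)
for sg in(1,-1):
    q=P[k&(P[...,1]*sg>0.03)&(abs(P[...,0])<.03)];print(sg,len(q),np.percentile(q,[1,50,99],axis=0).round(4) if len(q) else"")
# from scene: points well above the reader near fingers in tool frame
for n in("scene","top"):
    d2=np.load(f"{n}1.npz");z=d2["z"];K=d2["K"]
    Pw=(np.stack([(u-K[0,2])/K[0,0]*z,(v-K[1,2])/K[1,1]*z,z],-1)-d2["t"])@d2["R"]
    Pt=(Pw-d["tp"])@d["Rt"]
    for sg in(1,-1):
        q=Pt[(z>0)&(abs(Pt[...,0])<.02)&(Pt[...,1]*sg>.03)&(Pt[...,1]*sg<.07)&(Pt[...,2]<.02)&(Pt[...,2]>-.04)]
        print(n,sg,len(q),np.percentile(q,[2,50,98],axis=0).round(4).tolist() if len(q) else"")
    cv2.imwrite(f"pics/{n}1c.png",cv2.resize(d2["img"][100:320,120:350],None,fx=2.7,fy=2.7))
E
```

```text
1 1610 [[-0.0109  0.0432 -0.0398]
 [ 0.0061  0.0438 -0.0293]
 [ 0.0113  0.0569 -0.0137]]
-1 2106 [[-0.0106 -0.109  -0.0398]
 [ 0.0075 -0.0423 -0.0256]
 [ 0.0297 -0.0413  0.0179]]
scene 1 38 [[-0.0124, 0.045, -0.0394], [-0.01, 0.0505, -0.028], [-0.0079, 0.0561, -0.0163]]
scene -1 4 [[-0.012, -0.0419, -0.0212], [-0.0104, -0.0415, -0.0168], [-0.0083, -0.0411, -0.0146]]
top 1 107 [[-0.0109, 0.0407, -0.0392], [0.0018, 0.0421, -0.0271], [0.0105, 0.0529, -0.0129]]
top -1 67 [[-0.0031, -0.0574, -0.0391], [0.0062, -0.0506, -0.0286], [0.0107, -0.0437, -0.0161]]
```

View pics/wrist1ov.png

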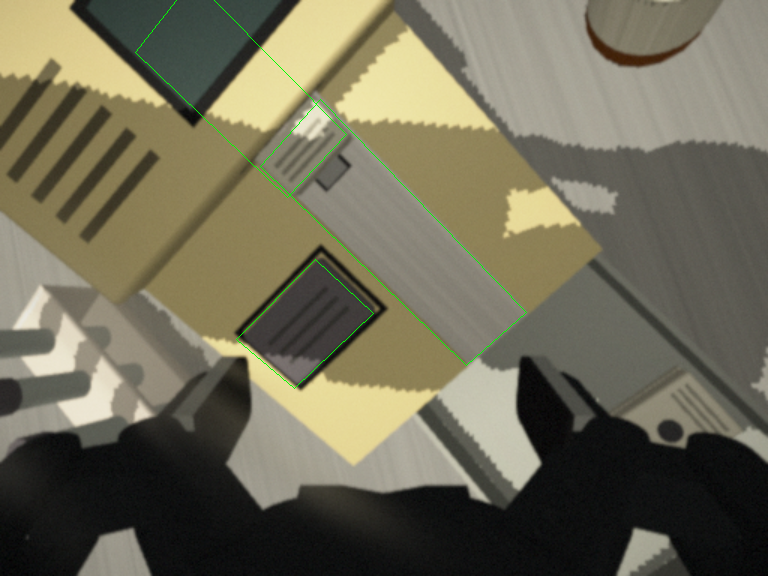

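View pics/scene1c.png

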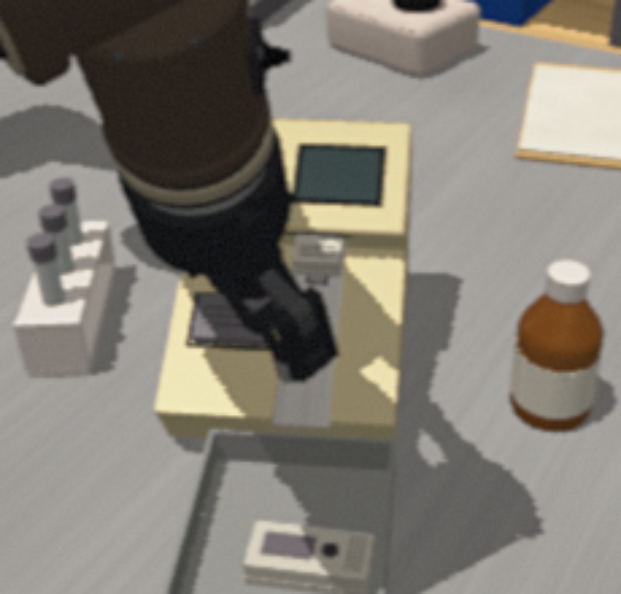

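The fingertips sit 13 mm behind the TCP when open, with inner faces at ±42.5 mm, as expected. The wrist overlay also agrees. Now I descend to contact and press.

```bash
cat > press.py <<'E'
from geo import *
import cv2
from workcell import env
m=np.array([-.0232,.0308])
def st(l):
    s=env.sense();print(l,round(s["clock"],2),np.round(c(s["tool_pos"])*1000,1),np.round(s["ft_force"],2),flush=True);return s
env.movel(w([*m,.006]),feed=.08);st("near")
print(env.movel(w([*m,-.006]),feed=.02,contact_N=2.0));s=st("touch")
E
python3 press.py
```

```text
near 5.36 [-23.1  30.9   5.4] [-0.59  0.13  0.37]
True
touch 5.84 [-23.6  30.7  -3.1] [ 0.91 -1.52  2.17]
```

```bash
cat > press2.py <<'E'
from geo import *
import cv2
from workcell import env
def st(l):
    s=env.sense();print(l,round(s["clock"],2),np.round(c(s["tool_pos"])*1000,1),np.round(s["ft_force"],2),flush=True);return s
s=st("0")
print(env.movel(s["tool_pos"]-[0,0,.0048],feed=.05,contact_N=12));st("1")
env.hold(.4);st("2")
for n in("scene","wrist"):
    p=env.read_camera(n);cv2.imwrite(f"pics/{n}2.png",p["img"] if n=="wrist" else cv2.resize(p["img"][100:320,120:350],None,fx=2.7,fy=2.7))
E
python3 press2.py
```

```text
0 5.84 [-23.6  30.7  -3.1] [ 0.91 -1.52  2.17]
False
1 6.09 [-25.8  30.2  -7. ] [ 1.35 -1.37  4.5 ]
2 6.49 [-26.   30.1  -7. ] [ 2.36 -2.27  3.34]
```

View pics/wrist2.png

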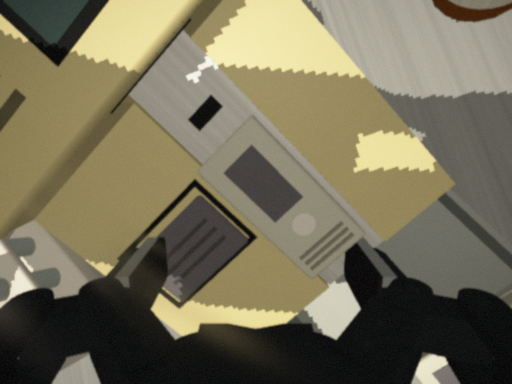

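View pics/scene2.png

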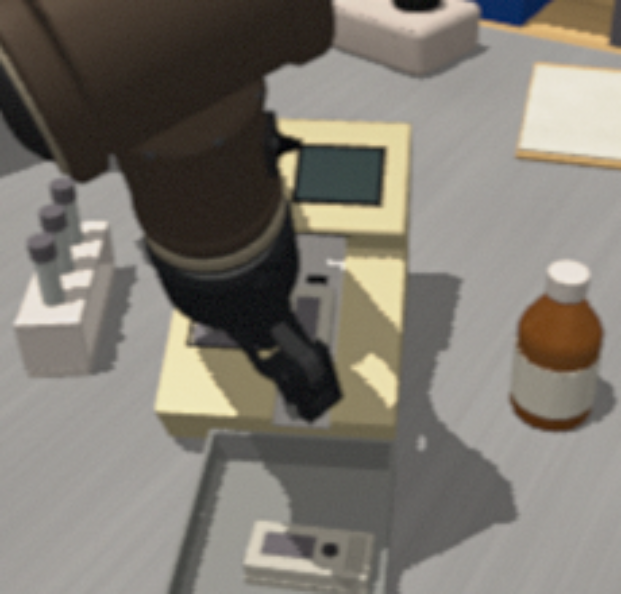

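The cartridge is trapped: in the wrist image it runs from (225,150) to (335,255) and its front rests against the channel finger at about (350,250). I check its pose and that it is still before handing in.

```bash
python3 - <<'E'
from geo import *
import cv2
from workcell import env
for i in range(2):
    s=env.sense();p=env.read_camera("wrist")
    Rt=Ro.from_rotvec(s["tool_rot"]).as_matrix();H=p["hand_eye"];K=p["camera_matrix"];z=p["z_map"]
    v,u=np.mgrid[:384,:512]
    P=np.stack([(u-K[0,2])/K[0,0]*z,(v-K[1,2])/K[1,1]*z,z],-1)@H[:3,:3].T+H[:3,3]
    C=((P@Rt.T+s["tool_pos"])-O)@RC
    k=(z>0)&(C[...,2]>.012)&(C[...,2]<.024)&(abs(C[...,1])<.022)&(C[...,0]>-.06)&(C[...,0]<.06)&(u>190)&(u<370)&(v<285)
    q=C[k];mu=np.median(q,0);q=q[abs(q[:,2]-mu[2])<.003]
    n=np.linalg.svd(q-q.mean(0),full_matrices=False)[2][2]
    r=cv2.minAreaRect((q[:,:2]*1000).astype(np.float32))
    print(s["clock"],len(q),"pct",np.percentile(q,[1,50,99],axis=0).round(4).tolist(),"tilt",np.degrees(np.arccos(abs(n[2]))),r,np.round(s["ft_force"],2),c(s["tool_pos"]).round(4))
    for b in env.boxes_of(p,"cartridge")[:2]: print(b["confidence"],c(Rt@(H[:3,:3]@b["centre"]+H[:3,3])+s["tool_pos"]))
    env.hold(.6)
E
```

```text
6.5917 12467 pct [[-0.0527, -0.0151, 0.0163], [-0.0119, -0.0004, 0.0181], [0.02, 0.016, 0.0197]] tilt 0.24566677592265235 ((-19.6734619140625, 0.6904277801513672), (32.078765869140625, 80.63285064697266), 89.83312225341797) [ 3.59 -1.43  4.38] [-0.026   0.0301 -0.007 ]
0.73 [-0.13501076  0.0057273   0.0100177 ]
0.72 [-0.00730522 -0.00311179  0.01861854]
7.2917 12564 pct [[-0.0524, -0.0151, 0.0164], [-0.0116, -0.0004, 0.0181], [0.0202, 0.0159, 0.0198]] tilt 0.2456016568984617 ((-19.556745529174805, 0.7146282196044922), (32.14271545410156, 80.86760711669922), 89.77826690673828) [ 4.37 -3.76  3.54] [-0.0257  0.0306 -0.0074]
0.73 [-0.00634928 -0.00539904  0.01916268]
```

```bash
python3 - <<'E'
from workcell import env
env.finish_job(); print(env.sense()["clock"])
E
```

```text
the job is handed in; nothing more can be done
the job is handed in; nothing more can be done
```

I pressed the eject key with one fingertip and the other finger caught the cartridge as it came down the channel. The job is handed in, still holding; no verdict is reported. The jaws were fully open and turned 45° to the channel, so one finger reached the key and the other the channel.

**Last checks (wrist camera, about 7.3 s on the clock):**
- **Position:** the cartridge centre is at about x = -14 mm (limits -30 to 65) and y = 0.4 mm (limits ±6).
- **Flatness:** its top is 18 mm above the channel floor, as it should be when lying flat, and tilted 0.25°.
- **Stillness:** it moved less than 0.5 mm between two readings 0.7 s apart.
- **Neighbours:** the used cartridge and the bottle look unmoved in the picture taken after the press, and the rack looks untouched. I did not measure them.

**Not measured directly:**
- **Finger contact:** I infer the finger is against the cartridge. Its estimated front, at about x = -49 mm, matches the finger corner at -48 mm, and it is resting on the slope.
- **Key travel:** I infer the key went down more than 3 mm, since the catch let go and the fingertip moved down about 5.5 mm from the key's nominal top.

**Readings that disagreed:** the network's cartridge position was 6–8 mm off my depth measurement. It gives the middle of the visible surface, so I relied on depth. In one of the two readings its top hit was a wrong object about 120 mm away, probably the used cartridge.

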